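# Press the door stopper's rubber buffer home with the ratchet clamp, then release it

## Robot

A 6-joint arm with a two-finger parallel gripper is mounted at the origin on the work surface. World frame = base frame: x ahead of the robot, y to its left, z up, the work surface at z = 0. Lengths are in mm, angles in rad, forces in N, time in s.
With the tool pointing down it reaches from about 350 to 875 mm from the base axis. Payload 4.2 kg.
Tool frame: the origin (TCP) lies between the finger pads; the fingertips stand 25 mm ahead of it and the grasp point (between the pads) lies 6 mm ahead of it; z points along the fingers, y is the line along which they close (so a half turn about z gives the same grasp; the last joint's range is limited). The gripper opens to 85 mm and grips with 20 to 120 N. Pads are 22 mm wide; open, the fingers measure 114 mm over their backs; the gripper's body (76 mm by 85 mm) begins 54 mm behind the grasp point. The pads swing forward as they close: fully open they stand 13 mm farther back than shut.
Start: joints at [-1.064, 0.385, 0.008, 0, -1.194, -0.259], TCP at [153.312, -605.883, 231.212] pointing down, gripper open.
Joint ranges: [-3.14, 3.14], [-1.21, 2.06], [-1.07, 1.41], [-3.16, 2.05], [-2.99, -0.16], [-3.1, 3.1]. Speed limits (rad/s): [2.79, 2.79, 3.14, 3.14, 3.14, 3.14].

## Interface

Orientations are given as a unit quaternion [x, y, z, w].
In Python, from bench import arm gives the robot as it stands.
- The arm moves only by the shell command python3 -m pendant 'ROWS'. ROWS is JSON, a list of rows, each a list of 7 numbers: the shift along the tool's x, y, z in m, then the turn, a rotation vector about the tool's x, y, z in degrees, then the finger opening in m, from 0 to 0.0854. In form: [[x, y, z, wx, wy, wz, fingers], ...]. A call has 1 to 12 rows; each row shifts and turns the commanded pose from where the row before left it, along the tool's axes as they then stand; what a row does not reach is not made up. A row lasts 1/10 s, in which the tool goes at most 50 mm and 8.59 degrees, less where a joint would pass 70% of its speed; a pose out of reach is approached as far as the arm can. A call is refused whole if a number of a shift passes 0.05 or a number of a turn 8.59, either way. A call with a gripper value outside its range is refused whole. The fingers move at their own pace and stop on an object; the grip force is fixed at half the most. Time passes only in rows, so rows that do not move let the fingers close. It gives the time, the measured TCP pose, the force, the opening and the grip force at its end, in the units of the state.
- arm.read_state(): the state, without advancing time (a new reading comes with each control period).
- arm.get_image(name): name is "scene" or "top"; returns a dict with "image" (420x560x3 uint8, red, green, blue), "fx", "fy", "cx", "cy" (pixels), "k1" (the pictures are not rectified: a ray, as slopes to the right and down, at radius r is drawn at 1 + k1 r^2 times it, then the intrinsics apply), "xyz" and "rotation" of the camera in the world. Camera axes: x right, y down, z forward; pixel columns grow to the right and rows downward; lengths in mm; the calibration is good to about 2 mm. A picture is of the moment at which its call begins. There is no depth.
- arm.job_done(): hands the job in; it is judged then, once.
The state is a dict: "clock": time; "joints": joint angles; "joint_vel": joint speeds; "joint_efforts": joint torques, N m; "position": TCP position; "ee_rot": TCP orientation; "contact_force": force on the tool from outside, world axes, zero at the start; "wrist_torque": the same for the moment, N m; "gripper_width": finger opening in mm; "grasp_force": force on a finger pad.
Only numpy, scipy, OpenCV 4.12 (cv2) and the standard library are available. Lean on these libraries where they do the work, as an engineer would, in place of code of your own. Each camera call takes 0.05 s, during which the arm holds its last target. There are 200 camera calls.

## Task

The rubber buffer has worked loose on the chrome door stopper lying in the ratchet clamp. Pump the clamp's trigger, as many strokes as it takes, until the jaw has pushed the buffer fully home against the stopper's chrome collar, never forcing the trigger once it goes stiff; then press the release so that the jaw springs all the way back. Let the clamp do the pushing (do not touch the jaw, the buffer or the stopper yourself) and leave the other things on the plank where they are.

Things in the scene. Friction and masses are not known exactly. Their poses are not given: they have to be found in the camera images.
- clamp: One-hand ratchet bar clamp in dark grey plastic, 50 x 335 mm, up to 90 mm high, fixed to a teak plank by a hook over the plank's edge nearest the robot. Origin: under its base, on the plank's top (50 mm above the worktop). Its y axis runs along the bar from the trigger end towards the stopper, the way in which the jaw advances; x points away from the robot; z up.
- trigger_pad (a point): Centre of the upper face of the black trigger paddle, 40 (clamp x) x 44 mm, at the free end of a lever that slopes 0.28 rad up towards the clamp's -y end. Pivot in the clamp frame: y = -20, z = 80 mm; the point lies 95 mm out along the lever, 4 mm above its mid line: at rest at y = -110, z = 110 mm. Press it down; a spring (2 to 3.5 N here) lifts it. Axes parallel to the clamp's at rest.
- trigger (a joint): Lever angle, rad: 0 up, 0.5 at its hard stop (paddle 47 mm lower). The first 0.13 rad are idle, then the jaw advances 34 mm per rad, held in teeth of 5 mm: strokes past 0.45 rad gain 10 mm. Let it fully up between strokes. Force at the paddle: 2 to 6 N running free, 5 to 10 N as the buffer slides, then suddenly stiff when home: 12 to 15 N shows it is home, over 22 N breaks it.
- jaw (a joint): Advance of the moving jaw, m: 0 drawn back (start; a spring of 2 to 4 N pulls it there when released), up to 0.048.
- jaw_face (a point): Centre of the moving jaw's pushing face (44 mm wide, 58 mm high grey plate), 50 mm above the clamp's underside.
- release_top (a point): Centre of the upper face of the release tab, a black plastic tab of 26 x 24 mm on top of the housing between lever and jaw (clamp frame y = 20, z = 86 mm). The jaw's back stands 38 mm from it when drawn back.
- release (a joint): Travel of the release tab, m: 0 up, 0.008 fully pressed. From about 4 mm the ratchet lets go and the jaw springs back; takes 1.5 to 3 N down to its hard stop. It works only with the trigger up. It dips by itself by up to 4 mm while the ratchet clicks.
- stopper: Chrome door stopper lying along the clamp's y axis in a fixed saddle: a 31 mm round body 34 mm long with a 44 mm flange at its far end and a 15 mm spigot towards the jaw. It is fixed. Origin: below the collar (the body's end towards the jaw), on the clamp's base, 38 mm under the stopper's axis.
- collar (a point): Centre of the collar face of the stopper, where the buffer ends up when home.
- buffer (a joint): How far the black rubber buffer (35 mm round, 22 mm long, on the stopper's spigot) still is from home, m: 0 home against the collar, 7 to 13 mm at the start. Slides with about 6 N of friction and stays where it is left.
- buffer_back (a point): Centre of the buffer's back face, which meets collar when home.
- buffer_front (a point): Centre of the buffer's front face, on which the jaw pushes; 22 mm in front of buffer_back.
- detergent: Bystander: closed yellow detergent bottle, 76 mm round, 210 mm tall; origin under its centre.
- lint_roller: Bystander: pink silicone lint roller base, 160 mm long, 44 mm high, lying; origin underneath.
- spare_stopper: Bystander: another chrome door stopper, complete, standing upright, 44 mm round, 61 mm tall.
- jar: Bystander: glass jar with steel cap, 64 mm round, 90 mm tall.
- peg_box: Bystander: latched translucent box of spare pegs, 90 x 135 x 68 mm.
- brush: Bystander: wooden scrubbing brush, 50 x 110 mm, 34 mm high, near the plank's right end.

How it is judged (in metres and radians):
On the way, in this order (a step that is already met when the one before it is completed fails the run):
1. the jaw has pushed the buffer home on the stopper (value of joint buffer below 0.0012 m and value of joint jaw above 0.012 m), for 0.1 s.
2. the release lets the jaw spring back (value of joint jaw below 0.003 m), for 0.2 s.
At the end, for the whole second after the job is handed in: The buffer is home (within 1.2 mm of the collar), the jaw is drawn back (within 3 mm of its rest), the trigger (within 0.06 rad) and the release tab (within 2 mm) are up (value of joint buffer below 0.0012 m and value of joint jaw below 0.003 m and value of joint trigger below 0.06 rad and value of joint release below 0.002 m); the robot touches nothing.
It fails at once if the trigger is forced: pressed with more than 22 N (contact force between any of the fingers, the arm and trigger above 22 N).
It fails at once if the robot touches the jaw (contact force between any of the arm, the fingers and jaw above 0.5 N).
It fails at once if the robot touches the buffer or the stopper (contact force between any of the arm, the fingers and stopper above 0.5 N).
It fails at once if a bystander is moved by more than 20 mm (distance of any of detergent, lint_roller, spare_stopper, jar, peg_box, brush from where it was at the start of the episode above 0.02 m).
It also fails if it takes over 56 s, if anything falls off the work surface, if the arm or the gripper's body presses on something with over 40 N, if the wrist force passes 120 N, or if a joint passes its speed limit or range.

## Working session

There is one attempt and no reset: what is moved stays moved. The work goes in short steps, Python scripts to look and compute and a shell command to move; the robot and the scene stay as the last step left them, time stands still between calls to the robot, and variables do not carry over. Pictures are saved under pics/ and viewed, at most 10 in all, crops included, and the job is handed in when it is done.

```bash
mkdir -p pics
cat > h.py <<'E'
import numpy as np, cv2
from bench import arm
def grab(name,fn=None):
    d=arm.get_image(name)
    if fn: cv2.imwrite('pics/'+fn,cv2.cvtColor(d['image'],cv2.COLOR_RGB2BGR))
    return d
def ray(d,u,v):
    x=(u-d['cx'])/d['fx'];y=(v-d['cy'])/d['fy'];X,Y=x,y
    for _ in range(30):
        r2=X*X+Y*Y;s=1+d['k1']*r2;X,Y=x/s,y/s
    return np.array(d['xyz']),np.array(d['rotation'])@np.array([X,Y,1.])
def atz(d,u,v,z):
    o,r=ray(d,u,v);return o+r*(z-o[2])/r[2]
def proj(d,p):
    q=np.array(d['rotation']).T@(np.array(p,float)-np.array(d['xyz']));X,Y=q[0]/q[2],q[1]/q[2]
    s=1+d['k1']*(X*X+Y*Y);return np.array([d['fx']*X*s+d['cx'],d['fy']*Y*s+d['cy']])
E
python3 - <<'E'
from h import *
for n in('scene','top'):
    d=grab(n,n+'0.png');print(n,{k:np.round(v,3).tolist() for k,v in d.items() if k!='image'})
print(arm.read_state())
E
```

```text
scene {'fx': 435.388, 'fy': 435.388, 'cx': 277.496, 'cy': 212.567, 'k1': -0.063, 'xyz': [1021.215, 754.485, 889.208], 'rotation': [0.237, 0.88, -0.401, -0.099]}
top {'fx': 442.054, 'fy': 442.054, 'cx': 277.64, 'cy': 209.615, 'k1': -0.032, 'xyz': [410.328, -8.337, 1139.696], 'rotation': [0.709, -0.699, 0.062, -0.071]}
{'clock': 0.1, 'joints': array([-1.06442041e+00,  3.85482950e-01,  6.75515713e-03, -4.33316324e-04,
       -1.19399968e+00, -2.58592855e-01]), 'joint_vel': array([ 9.30196636e-05,  9.66443051e-04,  2.69914414e-03,  1.82861827e-03,
       -5.82438907e-04, -1.16400599e-03]), 'joint_efforts': array([-5.67359020e-04, -3.93319881e+01,  1.88929242e+01,  4.19789851e+00,
       -2.53622398e-03,  1.44672764e-06]), 'position': array([ 153.1670567 , -605.40012133,  230.22636606]), 'ee_rot': array([-1.23495475e-01,  9.92344645e-01,  9.70962333e-04, -1.73547232e-04]), 'contact_force': array([ 0.06903327, -0.1366683 , -0.96368241]), 'wrist_torque': array([-0.00116129, -0.00113214,  0.03534449]), 'grasp_force': 0.0, 'gripper_width': 85.54456883343946}
```

View pics/scene0.png

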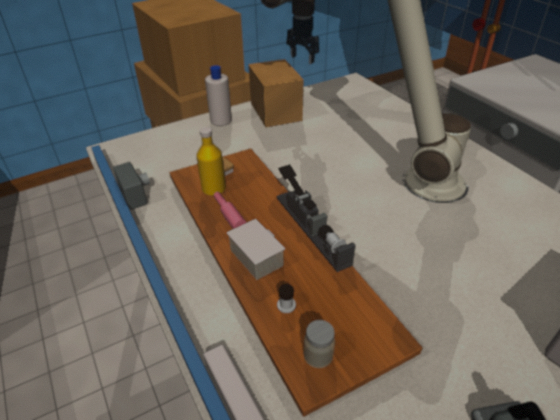

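View pics/top0.png

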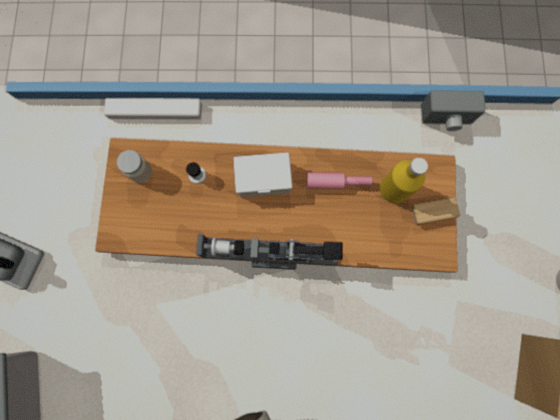

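The top view shows the clamp with its trigger paddle near (333,250), its stopper near (222,247) and the flange end near (202,246). World +x is up and +y is left. I'll enlarge the clamp for an accurate measurement.

```bash
sed -i "s/np.array(d\['rotation'\])/R(d)/g" h.py
cat >> h.py <<'E'
from scipy.spatial.transform import Rotation as Ro
def R(d): return Ro.from_quat(d['rotation']).as_matrix()
def crop(d,x0,y0,x1,y1,s,fn):
    im=cv2.cvtColor(d['image'],cv2.COLOR_RGB2BGR)[y0:y1,x0:x1]
    im=np.clip(255*(im/255.)**0.6,0,255).astype('uint8')
    cv2.imwrite('pics/'+fn,cv2.resize(im,None,fx=s,fy=s,interpolation=cv2.INTER_CUBIC))
E
python3 - <<'E'
from h import *
d=grab('top');s=grab('scene')
crop(d,190,225,350,275,5,'topc.png')
crop(s,265,155,365,275,5,'scenec.png')
for p in[(333,250),(222,247)]:print(atz(d,*p,150).round(1))
print(atz(d,100,250,50).round(),atz(d,455,270,50).round(),atz(d,250,415,0).round())
E
```

```text
[ 508.8 -120.2  150. ]
[512.3 128.9 150. ]
[511. 447.  50.] [ 473. -430.   50.] [119.  67.   0.]
```

View pics/topc.png

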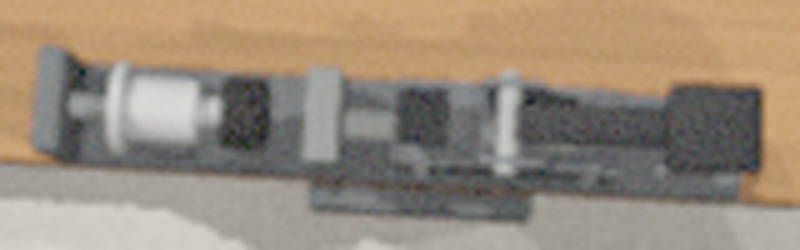

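View pics/scenec.png

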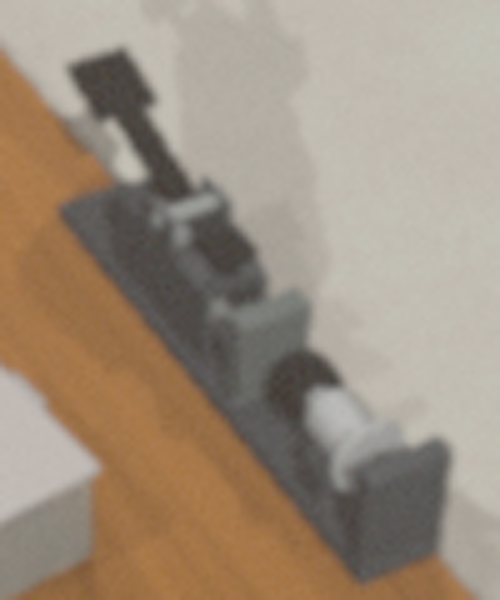

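The crops put the pad centre at top (333,250.8) and scene (287.6,171.8). The release tab is at top (274.8,248.2) and scene (309.4,203.6), and the collar is at about top (229.5,247).

Run:
```python
from h import *
from scipy.optimize import least_squares
d=grab('top');s=grab('scene')
off=-0.5*4/5
def tri(a,b):
    o1,r1=ray(d,*a);o2,r2=ray(s,*b)
    A=np.c_[r1,-r2];t=np.linalg.lstsq(A,o2-o1,rcond=None)[0]
    return (o1+r1*t[0]).round(1),(o2+r2*t[1]).round(1)
P=(333,250.8);Q=(274.8,248.2)
print('pad',atz(d,*P,160).round(1),atz(s,287.6,171.8,160).round(1),tri(P,(287.6,171.8)))
print('rel',atz(d,*Q,136).round(1),atz(s,309.4,203.6,136).round(1),tri(Q,(309.4,203.6)))
print('col',atz(d,229.5,247,95).round(1))
pad=atz(d,*P,160);rel=atz(d,*Q,136)
print('dist',np.linalg.norm((pad-rel)[:2]),'expect 130; yaw',np.arctan2(-(rel-pad)[0],(rel-pad)[1]))
# joint fit
K=np.array
obs=[(d,P,K([0,-110,160])),(s,(287.6,171.8),K([0,-110,160])),(d,Q,K([0,20,136])),(s,(309.4,203.6),K([0,20,136]))]
def w(p,q):
    c,n=np.cos(p[2]),np.sin(p[2]);return K([p[0]+c*q[0]-n*q[1],p[1]+n*q[0]+c*q[1],q[2]])
f=least_squares(lambda p:np.concatenate([proj(c,w(p,q))-K(o) for c,o,q in obs]),[500,0,0],x_scale=[100,100,.1])
print(f.x,f.fun.round(2))
for q in([0,-110,160],[0,20,136]):print(w(f.x,K(q)).round(1))
```

```text
pad [ 506.  -119.1  160. ] [ 507.4 -111.   160. ] (array([ 506.5, -119.6,  155.1]), array([ 503.6, -117.5,  154.6]))
rel [512.6  10.4 136. ] [514.3  15.1 136. ] (array([513. ,  10.5, 132.4]), array([511.8,  11.4, 132.3]))
col [518.2 118.7  95. ]
dist 129.66181675331106 expect 130; yaw -0.05089187828209549
[ 5.11775167e+02 -7.96895164e+00 -5.55454731e-02] [-0.58  0.15 -0.68 -1.39 -0.69 -0.13 -0.17 -0.81]
[ 505.7 -117.8  160. ]
[512.9  12.  136. ]
```

The measurements agree with each other: the pad-to-release distance comes out at 129.7 mm against the expected 130. That puts the pad at about (506,-118.5,160), the release at about (513,11,136), and the jaw travel to home at roughly 30 mm. I'll move above the pad with the fingers closed.

```bash
python3 -m pendant '[[-0.033,0.0275,0.001,0,0,0,0],[-0.033,0.0275,0.001,0,0,0,0],[-0.033,0.0275,0.001,0,0,0,0],[-0.033,0.0275,0.001,0,0,0,0],[-0.033,0.0275,0.001,0,0,0,0],[-0.033,0.0275,0.001,0,0,0,0],[-0.033,0.0275,0.001,0,0,0,0],[-0.033,0.0275,0.001,0,0,0,0],[-0.033,0.0275,0.001,0,0,0,0],[-0.033,0.0275,0.001,0,0,0,0],[-0.033,0.0275,0.001,0,0,0,0],[-0.033,0.0275,0.001,0,0,0,0]]'; python3 -m pendant '[[-0.033,0.0275,0.001,0,0,0,0],[-0.033,0.0275,0.001,0,0,0,0],[0,0,0,0,0,0,0],[0,0,0,0,0,0,0],[0,0,0,0,0,0,0]]'
```

```text
clock: 1.5
position: [457.0, -187.2, 219.5]
ee_rot: [-0.124, 0.992, -0.0, 0.0]
contact_force: [0.7, -0.6, 0.1]
gripper_width: 0.3
grasp_force: 0.0
clock: 2.0
position: [506.2, -119.7, 217.1]
ee_rot: [-0.123, 0.992, 0.0, -0.0]
contact_force: [-0.1, -0.3, 0.3]
gripper_width: -0.1
grasp_force: 0.0
```

```bash
python3 -m pendant '[[0,0.001,0.014,0,0,0,0],[0,0,0.014,0,0,0,0],[0,0,0,0,0,0,0]]'; python3 -m pendant '[[0,0,0.004,0,0,0,0],[0,0,0.004,0,0,0,0],[0,0,0,0,0,0,0]]';  python3 -m pendant '[[0,0,0.004,0,0,0,0],[0,0,0.004,0,0,0,0],[0,0,0,0,0,0,0]]'
python3 - <<'E'
from h import *
crop(grab('scene'),255,120,375,260,4,'press.png')
E
```

```text
clock: 2.3
position: [504.5, -119.4, 187.7]
ee_rot: [-0.122, 0.992, 0.0, -0.002]
contact_force: [-0.3, -0.2, 0.7]
gripper_width: -0.2
grasp_force: 0.0
clock: 2.6
position: [506.3, -118.6, 181.2]
ee_rot: [-0.123, 0.992, 0.0, -0.0]
contact_force: [1.0, -0.4, -0.1]
gripper_width: 0.1
grasp_force: 0.0
clock: 2.9
position: [506.1, -118.3, 172.6]
ee_rot: [-0.124, 0.992, 0.0, -0.001]
contact_force: [-0.8, -0.9, -0.2]
gripper_width: 0.0
grasp_force: 0.0
```

View pics/press.png

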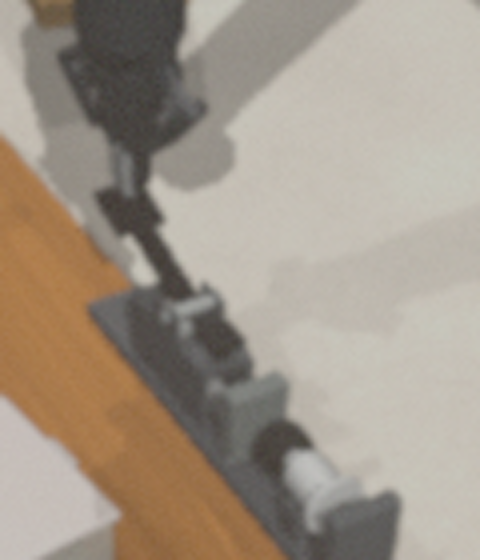

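The view shows the closed fingertips over the middle of the paddle at crop (128,200). They are at the paddle or just above it, and no force reads yet. I'll keep lowering in small steps.

```bash
for i in 1 2 3; do python3 -m pendant '[[0,0,0.004,0,0,0,0],[0,0,0,0,0,0,0]]' | egrep 'clock|posi|force'; done
```

```text
clock: 3.15
position: [506.2, -118.3, 168.7]
contact_force: [-0.8, -0.4, -0.6]
grasp_force: 0.0
clock: 3.35
position: [506.2, -118.3, 164.6]
contact_force: [-0.3, 0.4, 0.0]
grasp_force: 0.0
clock: 3.55
position: [506.8, -118.4, 161.1]
contact_force: [-0.5, -0.1, 2.2]
grasp_force: 0.7
```

Run:
```python
from h import *
d=grab('scene')
crop(d,265,140,325,215,8,'press2.png')
for z in (125,136,148,160): print(z,proj(d,(506.5,-118.4,z)).round(1),((proj(d,(506.5,-118.4,z))-[265,140])*8).round())
```

```text
125 [286.6 180.2] [173. 322.]
136 [286.6 177.2] [173. 297.]
148 [286.6 173.8] [173. 270.]
160 [286.6 170.4] [172. 243.]
```

View pics/press2.png

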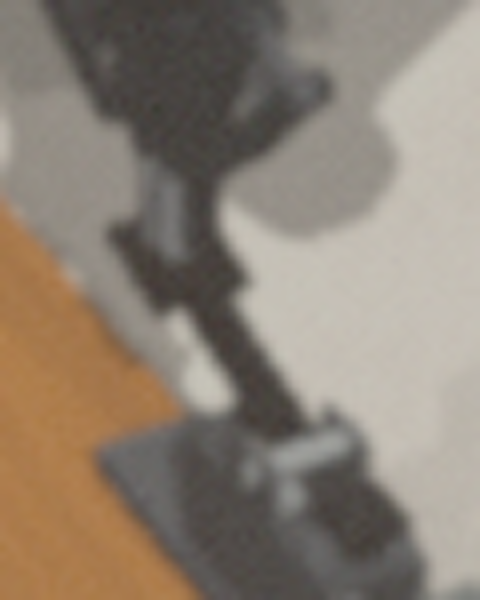

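The paddle is under the fingertips at crop (178,262), only about 1 px lower than at rest, so first contact is at a TCP height of about 163. I'll continue the stroke and watch the force.

```bash
for i in 1 2 3 4; do python3 -m pendant '[[0,0,0.003,0,0,0,0],[0,0,0.003,0,0,0,0],[0,0,0,0,0,0,0]]' | egrep 'clock|posi|contact'; done
```

```text
clock: 3.9
position: [506.6, -118.4, 154.9]
contact_force: [-0.3, -0.7, 1.9]
clock: 4.2
position: [506.5, -118.4, 148.8]
contact_force: [0.1, -0.2, 2.4]
clock: 4.5
position: [506.6, -118.6, 143.1]
contact_force: [-0.7, -2.3, 2.4]
clock: 4.8
position: [506.5, -118.3, 136.8]
contact_force: [0.9, -1.7, 3.0]
```

```bash
for i in 1 2 ; do python3 -m pendant '[[0,0,0.003,0,0,0,0],[0,0,0.003,0,0,0,0],[0,0,0,0,0,0,0]]' | egrep 'clock|posi|contact'; done; for i in 1 2 ; do python3 -m pendant '[[0,0,0.002,0,0,0,0],[0,0,0,0,0,0,0]]' | egrep 'clock|posi|contact'; done
python3 - <<'E'
from h import *
d=grab('scene');t=grab('top')
cv2.imwrite('pics/t1.png',t['image']);cv2.imwrite('pics/s1.png',d['image'])
a=cv2.resize(t['image'][230:270,190:350],None,fx=5,fy=5,interpolation=2)
b=cv2.resize(d['image'][150:240,255:375],None,fx=4,fy=4,interpolation=2)
c=np.zeros((200+360,800,3),np.uint8);c[:200]=a;c[200:,:480]=b
c=(255*(c/255.)**.6).astype('uint8');cv2.imwrite('pics/c1.png',c[:,:,::-1])
E
```

```text
clock: 5.1
position: [506.5, -118.4, 131.0]
contact_force: [-0.1, -2.4, 4.7]
clock: 5.4
position: [506.5, -118.3, 125.0]
contact_force: [-0.9, -1.6, 4.2]
clock: 5.6
position: [506.6, -118.2, 123.0]
contact_force: [0.3, -0.8, 3.2]
clock: 5.8
position: [506.6, -118.1, 121.1]
contact_force: [1.1, 0.1, 4.4]
```

View pics/c1.png

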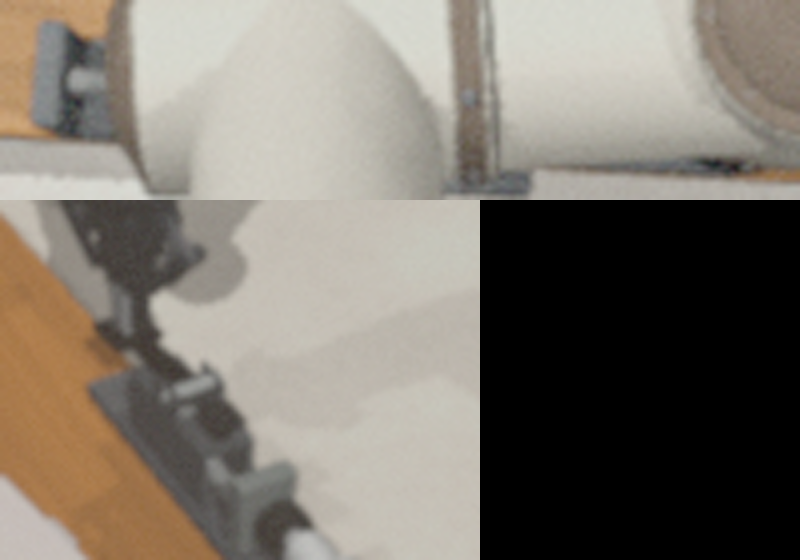

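The jaw plate has moved towards the buffer (crop (265,490)) and the lever is nearly fully down. I'll add a little more for the tooth, then let it fully up and make stroke 2.

```bash
for i in 1 2 ; do python3 -m pendant '[[0,0,0.001,0,0,0,0],[0,0,0,0,0,0,0]]' | egrep 'clock|posi|contact'; done
python3 -m pendant '[[0,0,-0.010,0,0,0,0],[0,0,-0.010,0,0,0,0],[0,0,-0.010,0,0,0,0],[0,0,-0.010,0,0,0,0],[0,0,-0.008,0,0,0,0],[0,0,0,0,0,0,0],[0,0,0,0,0,0,0]]'| egrep 'clock|posi|contact'
python3 -m pendant '[[0,0,0.008,0,0,0,0],[0,0,0.006,0,0,0,0],[0,0,0.006,0,0,0,0],[0,0,0.006,0,0,0,0],[0,0,0,0,0,0,0]]'| egrep 'clock|posi|contact'
for i in 1 2 3; do python3 -m pendant '[[0,0,0.003,0,0,0,0],[0,0,0.003,0,0,0,0],[0,0,0,0,0,0,0]]' | egrep 'clock|posi|contact'; done
```

```text
clock: 6.1
position: [506.6, -118.1, 120.2]
contact_force: [0.8, 0.9, 5.7]
clock: 6.3
position: [506.6, -118.1, 119.3]
contact_force: [-0.0, 1.9, 5.4]
clock: 7.0
position: [506.1, -118.4, 167.0]
contact_force: [0.4, -1.4, -0.3]
clock: 7.5
position: [506.4, -118.7, 140.5]
contact_force: [-1.1, -1.6, 3.9]
clock: 7.8
position: [506.4, -118.3, 134.8]
contact_force: [0.4, -1.9, 3.6]
clock: 8.1
position: [506.5, -118.4, 129.1]
contact_force: [-0.3, -1.2, 4.3]
clock: 8.4
position: [506.5, -118.2, 123.0]
contact_force: [-0.6, -1.2, 5.2]
```

```bash
for i in 1 2 ; do python3 -m pendant '[[0,0,0.002,0,0,0,0],[0,0,0,0,0,0,0]]' | egrep 'clock|posi|contact'; done
python3 -m pendant '[[0,0,-0.010,0,0,0,0],[0,0,-0.010,0,0,0,0],[0,0,-0.010,0,0,0,0],[0,0,-0.010,0,0,0,0],[0,0,-0.008,0,0,0,0],[0,0,0,0,0,0,0],[0,0,0,0,0,0,0]]'| egrep 'clock|posi|contact'
python3 -m pendant '[[0,0,0.006,0,0,0,0],[0,0,0.006,0,0,0,0],[0,0,0.005,0,0,0,0],[0,0,0,0,0,0,0]]'| egrep 'clock|posi|contact'
for i in 1 2 3 4; do python3 -m pendant '[[0,0,0.002,0,0,0,0],[0,0,0,0,0,0,0]]' | egrep 'clock|posi|contact'; done
```

```text
clock: 8.6
position: [506.6, -118.1, 121.3]
contact_force: [-0.6, -0.6, 6.3]
clock: 8.8
position: [506.6, -118.0, 119.5]
contact_force: [-0.7, 0.9, 6.7]
clock: 9.5
position: [506.2, -118.4, 167.0]
contact_force: [-0.0, -1.0, 0.2]
clock: 9.9
position: [506.2, -118.5, 149.3]
contact_force: [-0.5, -0.3, 2.6]
clock: 10.1
position: [506.3, -118.5, 148.1]
contact_force: [-1.2, -1.1, 2.6]
clock: 10.3
position: [506.4, -118.6, 146.5]
contact_force: [-1.5, -2.9, 3.6]
clock: 10.5
position: [506.5, -118.7, 144.7]
contact_force: [-1.5, -2.4, 4.5]
clock: 10.7
position: [506.5, -119.0, 142.9]
contact_force: [-2.5, -4.1, 6.3]
```

```bash
for i in 1 2 3 4 5 6; do python3 -m pendant '[[0,0,0.002,0,0,0,0],[0,0,0,0,0,0,0]]' | egrep 'posi|contact'; done
```

```text
position: [506.6, -119.1, 141.0]
contact_force: [-2.6, -3.9, 6.0]
position: [506.7, -119.1, 139.0]
contact_force: [-1.7, -3.8, 6.4]
position: [506.8, -119.0, 136.9]
contact_force: [-0.7, -2.9, 5.6]
position: [506.8, -119.0, 134.8]
contact_force: [-1.0, -3.7, 5.2]
position: [506.8, -119.0, 132.8]
contact_force: [-0.8, -3.7, 5.5]
position: [506.8, -119.0, 130.9]
contact_force: [-1.9, -3.3, 7.6]
```

```bash
for i in 1 2 3 4 5; do python3 -m pendant '[[0,0,0.002,0,0,0,0],[0,0,0,0,0,0,0]]' | egrep 'posi|contact'; done
```

```text
position: [506.8, -119.0, 129.1]
contact_force: [-1.6, -3.0, 7.3]
position: [506.8, -118.9, 127.2]
contact_force: [-2.5, -3.6, 7.6]
position: [506.9, -118.9, 125.1]
contact_force: [-2.4, -2.5, 7.1]
position: [506.9, -118.7, 122.9]
contact_force: [-1.3, -2.4, 5.5]
position: [506.9, -118.6, 120.8]
contact_force: [-1.6, -1.4, 5.4]
```

Run:
```python
from h import *
d=grab('scene')
crop(d,300,190,370,270,7,'c3.png')
```

```text
(no output)
```

View pics/c3.png

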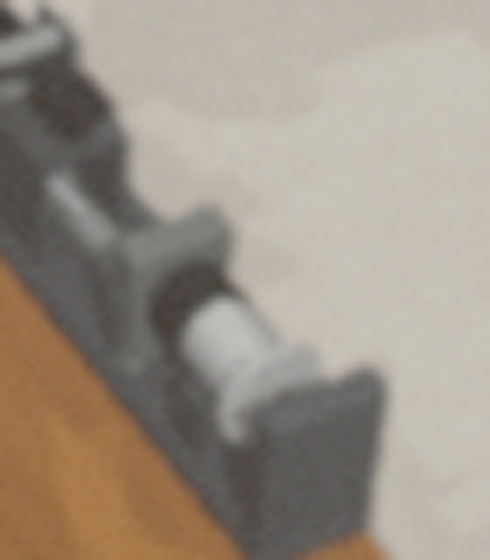

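The jaw plate (crop (190,240)) is now pushing the buffer at (185,295). The force is that of a sliding buffer and not stiff yet. I'll finish this stroke and start stroke 4 in fine steps.

```bash
python3 -m pendant '[[0,0,0.001,0,0,0,0],[0,0,0,0,0,0,0]]' | egrep 'posi|contact';python3 -m pendant '[[0,0,0.001,0,0,0,0],[0,0,0,0,0,0,0]]' | egrep 'posi|contact'
python3 -m pendant '[[0,0,-0.010,0,0,0,0],[0,0,-0.010,0,0,0,0],[0,0,-0.010,0,0,0,0],[0,0,-0.010,0,0,0,0],[0,0,-0.009,0,0,0,0],[0,0,0,0,0,0,0],[0,0,0,0,0,0,0]]'| egrep 'clock|posi|contact'
python3 -m pendant '[[0,0,0.006,0,0,0,0],[0,0,0.006,0,0,0,0],[0,0,0.005,0,0,0,0],[0,0,0,0,0,0,0]]'| egrep 'clock|posi|contact'
for i in 1 2 ; do python3 -m pendant '[[0,0,0.001,0,0,0,0],[0,0,0,0,0,0,0]]' | egrep 'posi|contact'; done
```

```text
position: [506.9, -118.5, 119.9]
contact_force: [-1.7, -2.4, 6.5]
position: [506.9, -118.4, 119.0]
contact_force: [-1.4, -1.9, 7.6]
clock: 14.05
position: [506.2, -118.3, 167.0]
contact_force: [0.4, -0.7, -0.3]
clock: 14.45
position: [506.3, -118.5, 149.3]
contact_force: [0.2, -0.4, 1.6]
position: [506.3, -118.4, 149.1]
contact_force: [0.4, 0.1, 2.6]
position: [506.3, -118.5, 148.3]
contact_force: [-1.5, -1.0, 2.8]
```

```bash
for i in 1 2 3 4 5 6; do python3 -m pendant '[[0,0,0.001,0,0,0,0],[0,0,0,0,0,0,0]]' | egrep 'posi|contact'; done
```

```text
position: [506.4, -118.5, 147.3]
contact_force: [-1.1, -1.1, 3.6]
position: [506.6, -118.5, 146.4]
contact_force: [-0.7, -2.2, 4.5]
position: [506.6, -118.7, 145.6]
contact_force: [-1.5, -2.5, 6.6]
position: [506.6, -118.8, 144.8]
contact_force: [-1.8, -2.0, 7.5]
position: [506.6, -118.9, 144.0]
contact_force: [-2.4, -3.1, 8.6]
position: [506.6, -119.0, 143.3]
contact_force: [-3.2, -2.6, 9.1]
```

```bash
for i in 1 2 3; do python3 -m pendant '[[0,0,0.001,0,0,0,0],[0,0,0,0,0,0,0]]' | egrep 'posi|contact'; done
```

```text
position: [506.6, -119.1, 142.6]
contact_force: [-3.8, -2.0, 11.5]
position: [506.6, -119.2, 141.9]
contact_force: [-4.9, -3.5, 12.7]
position: [506.6, -119.3, 141.2]
contact_force: [-4.5, -3.7, 13.3]
```

The paddle force is now about 14.5 N and rising steeply, which means the buffer is home. I'll hold briefly and check with a picture.

```bash
python3 -m pendant '[[0,0,0,0,0,0,0],[0,0,0,0,0,0,0],[0,0,0,0,0,0,0]]' | egrep 'clock|posi|contact'
python3 - <<'E'
from h import *
crop(grab('scene'),300,190,370,270,7,'c4.png')
E
```

```text
clock: 16.95
position: [506.7, -119.3, 141.3]
contact_force: [-4.9, -3.8, 14.1]
```

View pics/c4.png

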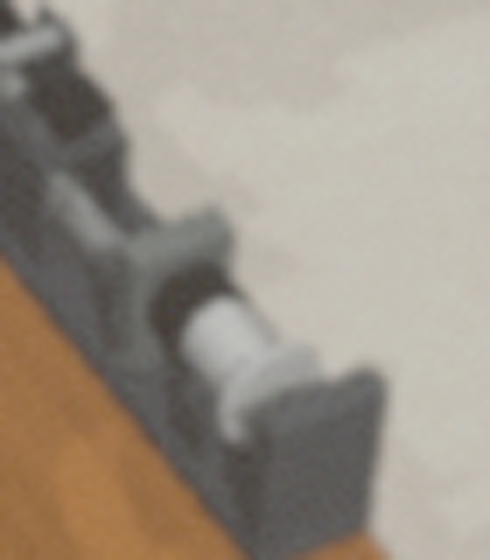

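The buffer (185,300) sits against the chrome body with no spigot visible, and the force confirms it is home. Next I'll lift off the trigger and move over the release tab.

```bash
python3 -m pendant '[[0,0,-0.010,0,0,0,0],[0,0,-0.010,0,0,0,0],[0,0,-0.012,0,0,0,0],[0,0,-0.013,0,0,0,0],[0,0,-0.013,0,0,0,0],[-0.010,0.031,0,0,0,0,0],[-0.010,0.031,0,0,0,0,0],[-0.009,0.031,0,0,0,0,0],[-0.009,0.031,0,0,0,0,0],[0,0,0,0,0,0,0],[0,0,0,0,0,0,0]]'| egrep 'clock|posi|contact'
python3 -m pendant '[[0,0,0.010,0,0,0,0],[0,0,0.010,0,0,0,0],[0,0,0.010,0,0,0,0],[0,0,0,0,0,0,0],[0,0,0,0,0,0,0]]'| egrep 'clock|posi|contact'
```

```text
clock: 18.1
position: [512.8, 12.0, 197.1]
contact_force: [-0.9, -1.2, -0.7]
clock: 18.6
position: [512.8, 10.7, 166.7]
contact_force: [0.4, -0.4, -0.5]
```

```bash
python3 -m pendant '[[0,0,0.006,0,0,0,0],[0,0,0.006,0,0,0,0],[0,0,0,0,0,0,0]]'| egrep 'clock|posi|contact'; for i in 1 2 3 4 5; do python3 -m pendant '[[0,0,0.003,0,0,0,0],[0,0,0,0,0,0,0]]' | egrep 'posi|contact'; done
```

```text
clock: 18.9
position: [512.3, 11.0, 154.3]
contact_force: [-0.7, 0.3, 0.5]
position: [512.8, 11.2, 151.9]
contact_force: [-0.3, 0.2, 0.8]
position: [512.8, 11.2, 148.9]
contact_force: [0.4, 0.2, 0.6]
position: [512.7, 11.1, 145.8]
contact_force: [0.2, -0.4, -0.2]
position: [512.7, 11.1, 142.8]
contact_force: [-0.6, -0.2, 0.2]
position: [512.7, 11.1, 139.8]
contact_force: [-0.2, 0.4, -0.6]
```

```bash
for i in 1 2 3 4 ; do python3 -m pendant '[[0,0,0.002,0,0,0,0],[0,0,0,0,0,0,0]]' | egrep 'clock|posi|contact'; done
```

```text
clock: 20.1
position: [512.8, 11.1, 137.9]
contact_force: [-0.1, -0.2, -0.6]
clock: 20.3
position: [513.0, 11.2, 136.1]
contact_force: [0.0, -0.2, 0.0]
clock: 20.5
position: [512.9, 11.1, 134.0]
contact_force: [0.1, -0.9, -0.7]
clock: 20.7
position: [513.2, 11.2, 132.3]
contact_force: [-0.3, -1.0, 1.3]
```

```bash
for i in 1 2 3 4; do python3 -m pendant '[[0,0,0.002,0,0,0,0],[0,0,0,0,0,0,0]]' | egrep 'clock|posi|contact'; done
python3 - <<'E'
from h import *
crop(grab('scene'),290,180,370,270,6,'c5.png')
E
```

```text
clock: 20.9
position: [513.2, 11.2, 130.2]
contact_force: [-0.8, -0.7, 2.4]
clock: 21.1
position: [513.2, 11.2, 128.2]
contact_force: [0.3, 0.2, 2.2]
clock: 21.3
position: [513.3, 11.2, 127.8]
contact_force: [-2.1, 2.1, 11.3]
clock: 21.5
position: [513.5, 11.3, 127.7]
contact_force: [-7.4, 1.7, 20.4]
```

The tab has reached its hard stop. I'll lift well clear and check.

```bash
python3 -m pendant '[[0,0,-0.002,0,0,0,0],[0,0,0,0,0,0,0],[0,0,0,0,0,0,0],[0,0,-0.010,0,0,0,0],[0,0,-0.020,0,0,0,0],[0,0,-0.030,0,0,0,0],[0,0,-0.030,0,0,0,0],[0.04,-0.02,0,0,0,0,0],[0.045,-0.02,0,0,0,0,0],[0.045,-0.02,0,0,0,0,0],[0,0,0,0,0,0,0],[0,0,0,0,0,0,0]]'| egrep 'clock|posi|contact'
python3 - <<'E'
from h import *
d=grab('scene');a=lambda d,x0,y0,x1,y1:cv2.resize(d['image'][y0:y1,x0:x1],None,fx=5,fy=5,interpolation=2)
c=np.zeros((600,800,3),np.uint8);c[:500,:450]=a(d,275,155,365,255)
t=grab('top')
c[500:600,:800]=a(t,190,237,350,257)
cv2.imwrite('pics/c6.png',(255*(c/255.)**.6).astype('uint8')[:,:,::-1])
E
```

```text
clock: 22.75
position: [400.8, -79.5, 216.5]
contact_force: [-0.1, -0.1, 0.3]
```

View pics/c6.png

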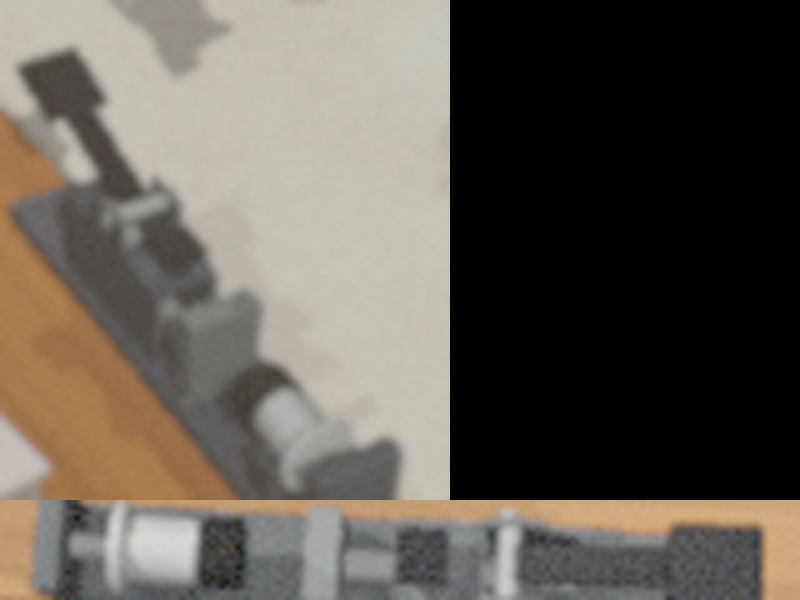

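The top strip shows the jaw drawn back to its starting position (302–343) and the buffer (200–245) tight against the chrome collar at about 198. The trigger and tab are up and the arm is clear, so I'll hand it in.

```bash
python3 -c "
from bench import arm
print(arm.job_done())"
```

```text
the job is handed in; nothing more can be done
None
```

I handed the job in with the buffer home against the collar, the jaw sprung back, the trigger and release tab up, and the arm clear, all checked in the last pictures; the hand-in call did not report a verdict.

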